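# Tip the flap bin, draw out the spare insert and present it

### The job

Swing the steel tilting bin right over on its pivot pins by its orange handle, so that all three green runners drop into the red scrap trough and the nest the bin covers lies open. Then draw the brass spare insert up out of its slot and hold it upright and still over the middle of the white round gauge plate, about a hand's breadth above it; finish while still holding it there. Leave the black worn insert in its slot, the bin tipped open, and the mallet, castor wheel, bushing and funnel where they are.

Things in the scene. Friction and masses are not known exactly. Their poses are not given: they have to be found in the camera images.
- stand: Fixed blue nest box with a red trough behind. Origin at table level under the nest's centre; x runs from the handle side to the trough, y along the pivot pins. Nest walls 85 mm high, 5 thick, x -67 to 70, y +-117 mm; inside, a grey block, top 42 mm above the table, with two slots at x 0, y +-45 mm, each 15 (x) by 49 (y) mm, 30 deep. Dark pivot plates 115 mm high at x 67, y +-122 mm.
- bin (a joint): Angle of the steel bin: 0 = level, covering the nest; grows as the handle side lifts over towards the trough; stop at 1.9 rad, where it leans past upright and stays by its weight (below about 1.5 rad it falls shut). A tray 140 by 220 mm, about 0.45 kg, walls 32 mm high on the handle side and both ends, open along the pivot side, where its contents slide out into the trough.
- bin_handle (a point): Middle of the bin's orange handle: round bar 12 mm thick, 100 mm long, parallel to the stand's y axis, 43 mm in front of the bin's front wall (36 mm clear gap for a finger). At joint 0 it lies 178 mm from the pivot axis, on the side away from the trough, and 15 mm above it (107 mm above the table); it moves with the bin.
- bin_hinge (a point): Middle of the pivot axis, fixed on the stand at x 70 mm, z 92 mm of the stand; the axis is the stand's y axis.
- trough (a point): Centre of the red scrap trough's floor, fixed on the stand at x 160, z 5 mm of the stand; inside 172 mm (stand x) by 250 mm (stand y), side and nest-side walls 85 mm high, rear wall 110 mm.
- spare_insert: Brass insert, 0.2 kg, standing in one of the two slots, hidden by the bin at first. Origin: centre of its underside, 12 mm above the table. Body 12 (x) by 46 (y) by 30 mm high, sunk flush in the slot; on it a tab 12 (x) by 30 (y) mm, 30 to 66 mm above the origin, stands 36 mm proud of the grey block. z up; x, y as the stand's.
- worn_insert: Black worn insert in the other slot, same shape, size and origin as the spare. Stays in its slot.
- runner1: Pale green sprue runner lying in the bin: a cross of round bars 14 mm thick, 74 by 54 mm, with a stub 30 mm tall in the middle; 30 g. Origin at the centre of its underside.
- runner2: Pale green sprue runner lying in the bin: a cross of round bars 14 mm thick, 74 by 54 mm, with a stub 30 mm tall in the middle; 30 g. Origin at the centre of its underside.
- runner3: Pale green sprue runner lying in the bin: a cross of round bars 14 mm thick, 74 by 54 mm, with a stub 30 mm tall in the middle; 30 g. Origin at the centre of its underside.
- plate: White round gauge plate with a black rim and a black centre dot, fixed on the cart top, 120 mm across, 6 mm thick. Origin at the centre of its underside. It lies to the left or to the right of the stand.
- funnel: Yellow funnel standing mouth down, 110 mm across, 105 mm high, origin under its centre; on the side where the gauge plate is not. Not to be moved.
- castor: Black castor wheel lying flat, 80 mm across, 32 mm high, origin under its centre. Not to be moved.
- bushing: White bushing standing on end, 36 mm across, 30 mm high, origin under its centre. Not to be moved.
- mallet: Mallet lying on the cart top along its x axis, head at +x, 250 mm long; head 100 mm wide, 44 mm high. Origin on the table under the handle, 140 mm from the handle's end. Not to be moved.

How it is judged:
By the outcome, as a careful person would: the job done as asked, in the order asked, and still so for the second after the job is handed in, while the arm keeps its last pose, push and grip.
It also fails if it takes over 46 s, if anything falls off the work surface, if the arm or the gripper's body presses on something with over 40 N, if the wrist force passes 120 N, or if a joint passes its speed limit or range.

### The arm

A 7-joint arm with a two-finger parallel gripper is mounted at the origin on the work surface. World frame = base frame: x ahead of the robot, y to its left, z up, the work surface at z = 0. Lengths are in m, angles in rad, forces in N, time in s.
With the tool pointing down it reaches from about 0.425 to 0.925 m from the base axis. Payload 6.8 kg.
Tool frame: the origin (TCP) lies where the fingers leave the gripper's body, on its centre line; the fingertips stand 73 mm ahead of it and the grasp point (between the pads) lies 54 mm ahead of it; z points along the fingers, y is the line along which they close (so a half turn about z gives the same grasp; the last joint's range is limited). The gripper opens to 85 mm and grips with 20 to 120 N. Pads are 22 mm wide; open, the fingers measure 114 mm over their backs; the gripper's body (76 mm by 85 mm) begins 54 mm behind the grasp point. The pads swing forward as they close: fully open they stand 13 mm farther back than shut.
Start: joints at [-0.108, 0.477, 0.022, 1.555, -0.011, 1.109, -0.083], TCP at [0.675, 0, 0.304] pointing down, gripper open.
Joint ranges: [-2.96, 2.96], [-0.34, 2.1], [-1.41, 1.46], [0.24, 2.44], [-1.37, 4.51], [0.17, 1.92], [-2.96, 2.96]. Speed limits (rad/s): [2.39, 2.39, 3.14, 3.14, 3.14, 3.14, 3.14].

### API

Orientations are given as a rotation vector (axis times angle).
In Python, from bench import r, eyes, hand_in gives the robot as it stands (r), with the cameras (eyes) and the job as plain functions.
- The arm moves only by the shell command python3 drive.py 'ROWS' [OPENING] [FORCE]. ROWS is rows parted by semicolons, their numbers by spaces, 1 to 5 of them, each of 6 numbers: dx, dy, dz in m, then a rotation vector rx, ry, rz in rad; each row is the pose to reach, as a shift and turn from the pose commanded when the command began, along the tool's axes at that moment; what a row does not reach only later rows make up. A row lasts 1/10 s, in which the tool goes at most 0.05 m and 0.15 rad, less where a joint would pass 70% of its speed; a pose out of reach is approached as far as the arm can. OPENING is the finger opening in m, set as the command begins (- or left out keeps the last). The fingers move at their own pace and stop on an object; FORCE is the grip in N (left out, the last holds). Time passes only in rows, so rows that do not move let the fingers close. It prints the time, the measured TCP pose, the force, the opening and the grip force at its end.
- r.get_obs(): the state, without advancing time (a new reading comes with each control period).
- eyes.grab_frame(name): name is "scene" or "side" or "wrist"; returns (picture, depth): 400x640x3 uint8, blue, green, red; 400x640 float32, m along the optical axis (not along the pixel's ray), 0 where there is no reading.
- eyes.camera_info(name): a dict with "camera_matrix" (3x3 intrinsics, pixels), "R" (3x3) and "t" (3): a world point X has camera coordinates R X + t. Camera axes: x right, y down, z forward; pixel columns grow to the right and rows downward; lengths in m; the calibration is good to about 2 mm. A picture is of the moment at which its call begins: read the wrist's pose just before it. camera_info takes no time and is no camera call; for the wrist camera it gives the pose at the moment of the call.
- hand_in(): hands the job in; it is judged then, once.
The state is a dict: "clock": time; "joints": joint angles; "qvel": joint speeds; "tau": joint torques, N m; "tcp_pos": TCP position; "orientation": TCP orientation; "contact_force": force on the tool from outside, world axes, zero at the start; "moment": the same for the moment, N m; "grip_width": finger opening in m; "gripper_force": force on a finger pad.
Only numpy, scipy, OpenCV 4.12 (cv2) and the standard library are available. Lean on these libraries where they do the work, as an engineer would, in place of code of your own. Each camera call takes 0.05 s, during which the arm holds its last target. There are 200 camera calls.

## Working session

There is one attempt and no reset: what is moved stays moved. The work goes in short steps, Python scripts to look and compute and a shell command to move; the robot and the scene stay as the last step left them, time stands still between calls to the robot, and variables do not carry over. Pictures are saved under pics/ and viewed, at most 10 in all, crops included, and the job is handed in when it is done.

```bash
ls; mkdir -p pics
python3 - <<'E'
from bench import r, eyes, hand_in
import cv2,numpy as np
o=r.get_obs();print({k:np.round(v,3) for k,v in o.items()})
for n in("scene","side"):
    im,d=eyes.grab_frame(n);cv2.imwrite(f"pics/{n}0.png",im);np.save(f"pics/{n}0.npy",d)
    c=eyes.camera_info(n);print(n,np.round(c["camera_matrix"],1).tolist(),np.round(-c["R"].T@c["t"],3),np.round(c["R"],3).tolist())
E
```

```text
bench.py
drive.py
pics
{'clock': np.float64(0.0), 'joints': array([-0.108,  0.478,  0.022,  1.556, -0.012,  1.109, -0.083]), 'qvel': array([-0.001, -0.002,  0.001,  0.   , -0.   , -0.   ,  0.   ]), 'tau': array([-1.0000e-03, -5.9644e+01,  1.6080e+00, -2.8119e+01,  1.2000e-02,
        9.0000e-03,  0.0000e+00]), 'tcp_pos': array([ 0.675, -0.   ,  0.303]), 'orientation': array([-2.221e+00, -2.221e+00,  2.000e-03]), 'contact_force': array([-0.945,  0.283,  0.015]), 'moment': array([-0.008,  0.018, -0.023]), 'gripper_force': np.float64(0.0), 'grip_width': np.float64(0.085)}
scene [[362.3, 0.0, 316.3], [0.0, 362.3, 188.7], [0.0, 0.0, 1.0]] [1.032 0.552 0.659] [[-0.732, 0.681, -0.021], [0.436, 0.444, -0.783], [-0.523, -0.582, -0.622]]
side [[385.1, 0.0, 314.9], [0.0, 385.1, 194.2], [0.0, 0.0, 1.0]] [-0.02   0.781  0.693] [[-0.785, -0.62, 0.004], [-0.338, 0.423, -0.841], [0.519, -0.661, -0.541]]
```

View pics/scene0.png

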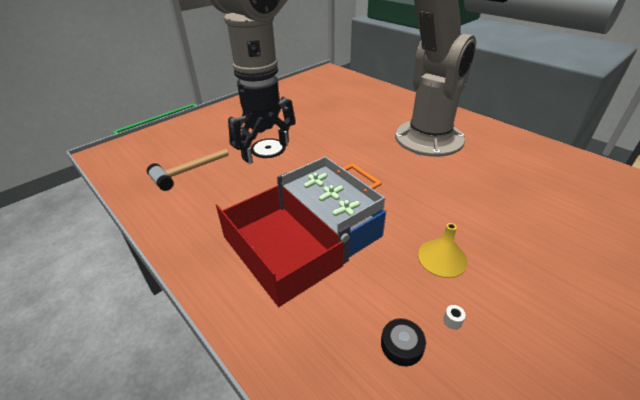

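View pics/side0.png

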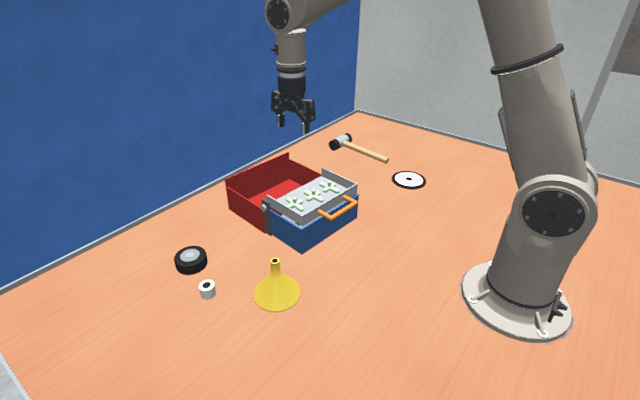

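The scene view shows the stand with its handle at (363,176), the trough at (280,240), the plate at (268,148) and the mallet at (190,168). The side view has the handle at (338,209) and the plate at (409,180). Funnel, bushing and castor are on the +y side. Next I'll measure these.

```bash
cat > h.py <<'E'
from bench import r, eyes, hand_in
import cv2,numpy as np
def cloud(n,d):
    c=eyes.camera_info(n);K=c["camera_matrix"];v,u=np.mgrid[:400,:640]
    P=np.stack([(u-K[0,2])/K[0,0]*d,(v-K[1,2])/K[1,1]*d,d],-1)
    return (P-c["t"])@c["R"]
def ray(n,px,z):
    c=eyes.camera_info(n);K=c["camera_matrix"];px=np.atleast_2d(px).astype(float)
    D=np.c_[(px-K[:2,2])/[K[0,0],K[1,1]],np.ones(len(px))]@c["R"];C=-c["R"].T@c["t"]
    return C+D*((z-C[2])/D[:,2])[:,None]
E
python3 - <<'E'
from h import *
for n in("scene","side"):
    im=cv2.imread(f"pics/{n}0.png");d=np.load(f"pics/{n}0.npy");W=cloud(n,d)
    hsv=cv2.cvtColor(im,cv2.COLOR_BGR2HSV);H,S,V=hsv[...,0].astype(int),hsv[...,1],hsv[...,2]
    ok=d>0;z=W[...,2]
    def rep(name,m,yx=None):
        p=W[m&ok]; 
        if len(p)<5:print(n,name,len(p));return
        print(n,name,len(p),"med",np.round(np.median(p,0),3),"min",np.round(np.percentile(p,2,0),3),"max",np.round(np.percentile(p,98,0),3))
        return p
    roi=np.zeros((400,640),bool)
    if n=="scene":roi[155:195,335:390]=1
    else:roi[190:225,310:362]=1
    m=roi&(H>5)&(H<20)&(S>200)&(z>.09)&(z<.13)
    p=rep("handle",m)
    if p is not None:
        # bar = farthest part; fit later
        rr=cv2.minAreaRect(p[:,:2].astype(np.float32)*1000);print("  rect",rr)
        print(np.round(cv2.boxPoints(rr)))
    red=((H<6)|(H>174))&(S>190)
    p=rep("red",red&(z>.0)&(z<.13));pt=W[red&ok&(z>.1)&(z<.125)]
    print("  rear top rect",cv2.minAreaRect(pt[:,:2].astype(np.float32)*1000),len(pt))
    rr=cv2.minAreaRect(W[red&ok&(z>.0)&(z<.125)][:,:2].astype(np.float32)*1000);print("  red rect",rr)
    g=(H>35)&(H<85)&(S>30)&(V>150)&(z>.06)&(z<.16);rep("green",g)
    w=(S<40)&(V>190)&(z<.03)&(z>-.02);nn,lab,st,ce=cv2.connectedComponentsWithStats(w.astype(np.uint8))
    for i in range(1,nn):
        if st[i,4]>40:print("  white",ce[i],st[i,4],np.round(np.median(W[(lab==i)&ok],0),3),ray(n,ce[i],.006).round(3))
E
```

```text
scene handle 67 med [0.443 0.086 0.11 ] min [0.437 0.029 0.106] max [0.467 0.132 0.112]
  rect ((461.5661315917969, 79.80186462402344), (102.75421142578125, 46.35817337036133), 85.11507415771484)
[[434.  31.]
 [480.  27.]
 [489. 129.]
 [443. 133.]]
scene red 8559 med [0.698 0.056 0.026] min [ 0.607 -0.079  0.003] max [0.801 0.185 0.108]
  rear top rect ((788.71044921875, 45.198829650878906), (252.1951904296875, 4.855495929718018), 84.13529968261719) 283
  red rect ((701.9091186523438, 51.06333923339844), (260.7892150878906, 178.97265625), 84.0682373046875)
scene green 522 med [0.552 0.071 0.106] min [ 0.514 -0.016  0.096] max [0.591 0.151 0.123]
  white [267.43728814 146.96949153] 295 [ 0.446 -0.343  0.006] [[ 0.445 -0.344  0.006]]
  white [451.82 312.32] 50 [0.579 0.426 0.029] [[0.559 0.424 0.006]]
side handle 0
side red 79 med [0.775 0.029 0.065] min [ 0.625 -0.078  0.003] max [0.799 0.184 0.109]
  rear top rect ((787.4549560546875, 37.61766815185547), (225.9983673095703, 4.389584064483643), 83.86717224121094) 12
  red rect ((702.4287719726562, 54.034400939941406), (258.649658203125, 180.40872192382812), 83.97969055175781)
side green 176 med [0.544 0.075 0.104] min [ 0.511 -0.01   0.093] max [0.585 0.147 0.121]
  white [245.54621849 165.03361345] 119 [ 0.954 -0.044  0.014] [[ 0.966 -0.055  0.006]]
  white [408.59539474 178.69407895] 304 [ 0.444 -0.344  0.006] [[ 0.444 -0.344  0.006]]
  white [ 85.41949153 245.69067797] 236 [0.954 0.554 0.015] [[0.966 0.534 0.006]]
  white [511.2312765  310.26660386] 2123 [-0.005  0.065  0.012] [[-0.005  0.044  0.006]]
  white [206.97468354 284.70886076] 79 [0.575 0.431 0.029] [[0.593 0.42  0.006]]
  white [ 13.77959184 378.03673469] 245 [0.678 0.799 0.015] [[0.686 0.799 0.006]]
```

```bash
T='0.08 -0.236 0.03 0 0 0.104'; python3 drive.py '0.016 -0.047 0 0 0 0.02;0.032 -0.094 0.01 0 0 0.04;0.048 -0.141 0.02 0 0 0.06;0.064 -0.19 0.03 0 0 0.08;0.08 -0.236 0.03 0 0 0.104' 0.045 30; python3 drive.py '0 0 0 0 0 0;0 0 0 0 0 0;0 0 0 0 0 0'
python3 - <<'E'
from h import *
o=r.get_obs();print(o["tcp_pos"],o["orientation"],o["joints"].round(2))
c=eyes.camera_info("wrist");print(c["camera_matrix"].round(1).tolist(),(-c["R"].T@c["t"]).round(3),c["R"].round(2).tolist())
im,d=eyes.grab_frame("wrist");cv2.imwrite("pics/w1.png",im);np.save("pics/w1.npy",d)
E
```

```text
clock: 0.6
tcp_pos: [0.4385, 0.0793, 0.2725]
orientation: [-2.334, -2.101, 0.004]
contact_force: [0.4, 2.1, 1.0]
grip_width: 0.0452
gripper_force: 0.0
clock: 0.9
tcp_pos: [0.4423, 0.0791, 0.2743]
orientation: [2.334, 2.102, 0.002]
contact_force: [0.7, 0.6, 0.9]
grip_width: 0.0448
gripper_force: 0.0
[0.4423062  0.0790527  0.27430036] [2.33398493e+00 2.10185339e+00 1.75922647e-03] [-0.28  0.14 -0.04  2.1   0.01  0.9  -0.43]
[[281.4, 0.0, 314.9], [0.0, 281.4, 202.6], [0.0, 0.0, 1.0]] [0.449 0.147 0.344] [[0.99, -0.1, 0.0], [-0.1, -0.96, 0.28], [-0.03, -0.28, -0.96]]
```

View pics/w1.png

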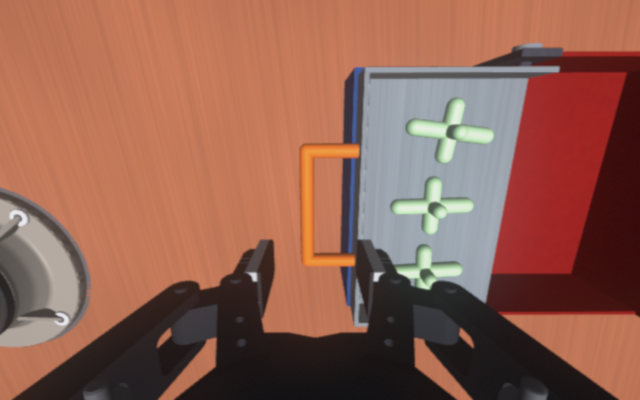

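Wrist view: the orange handle bar is at column ~308, rows 148–262, and appears parallel to the fingers' sides. The steel front wall is at column ~362. Next I'll measure the bar.

Run:
```python
from h import *
im=cv2.imread("pics/w1.png");d=np.load("pics/w1.npy");W=cloud("wrist",d)
h=cv2.cvtColor(im,cv2.COLOR_BGR2HSV);H,S,V=[h[...,i].astype(int) for i in range(3)]
m=np.zeros(H.shape,bool);m[140:270,295:362]=1;m&=(W[...,2]>.08)&(W[...,2]<.13)&(S>180)&(H>5)&(H<22)
ys=np.arange(165,246);l=[];rr=[];
for y in ys:
    x=np.where(m[y,:335])[0]; l.append(x.min());rr.append(x.max()+1)
cx=(np.array(l)+rr)/2;print("width px",np.mean(np.array(rr)-l))
k=np.polyfit(ys,cx,1);px=[[np.polyval(k,y),y] for y in(165,245)]
P=ray("wrist",px,.107);print(P.round(4));v=P[0]-P[1];print("dir yaw",np.arctan2(-v[0],v[1]))
rows=np.where(m[:,300:330].sum(1)>3)[0];print("rows",rows.min(),rows.max(),ray("wrist",[[308,rows.min()],[308,rows.max()]],.107).round(4))
print("depth z",np.median(W[165:245,306:311,2][m[165:245,306:311]]),np.median(W[165:245,306:311].reshape(-1,3),0))
# stand from trough/handle
o=r.get_obs();from scipy.spatial.transform import Rotation as R
print(R.from_rotvec(o["orientation"]).as_matrix().round(3).tolist(),o["tcp_pos"])
```

```text
width px 12.08641975308642
[[0.4392 0.1131 0.107 ]
 [0.4322 0.0401 0.107 ]]
dir yaw -0.0965030144475524
rows 144 265 [[0.4424 0.1302 0.107 ]
 [0.4301 0.0199 0.107 ]]
depth z 0.11178432331043471 [0.43692543 0.07999082 0.11178492]
[[0.105, 0.994, 0.001], [0.994, -0.105, 0.0], [0.0, 0.001, -1.0]] [0.44250204 0.07893743 0.27420692]
```

```bash
python3 drive.py '0 -0.007 0.02 0 0 0;0 -0.007 0.045 0 0 0;0 -0.007 0.045 0 0 0' 0.036 30
```

```text
clock: 1.25
tcp_pos: [0.4336, 0.0791, 0.2266]
orientation: [-2.334, -2.1, 0.007]
contact_force: [-0.2, -0.6, 0.3]
grip_width: 0.0361
gripper_force: 0.0
```

```bash
python3 drive.py '0 0.002 0.025 0 0 0;0 0.002 0.05 0 0 0;0 0.002 0.066 0 0 0;0 0.002 0.066 0 0 0' && python3 drive.py '0 0 0 0 0 0;0 0 0 0 0 0;0 0 0 0 0 0;0 0 0 0 0 0' 0 25
python3 - <<'E'
from h import *
im,d=eyes.grab_frame("wrist");cv2.imwrite("pics/w2.png",im)
E
```

```text
clock: 1.65
tcp_pos: [0.4364, 0.0793, 0.1619]
orientation: [-2.334, -2.101, 0.004]
contact_force: [0.6, -0.7, 0.3]
grip_width: 0.0358
gripper_force: 0.0
clock: 2.05
tcp_pos: [0.4355, 0.0799, 0.1639]
orientation: [-2.333, -2.103, 0.002]
contact_force: [-5.5, 0.1, 3.4]
grip_width: 0.0111
gripper_force: 24.5
```

View pics/w2.png

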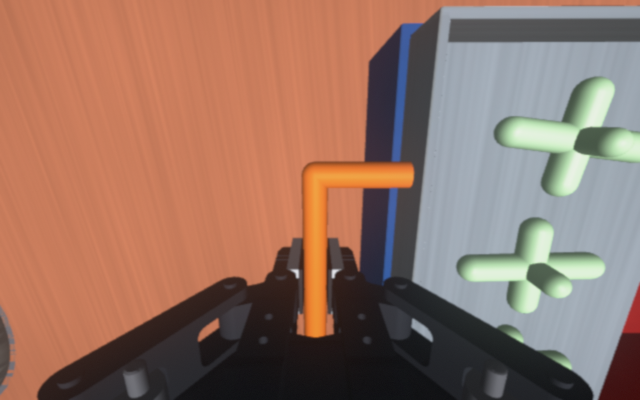

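The wrist view shows the bar held between the pads at (315,260). I'll start the arc.

```bash
python3 drive.py '0 0.002 -0.015 0 0 0;0 0.005 -0.031 0 0 0;0 0.010 -0.0455 0 0 0;0 0.016 -0.060 0 0 0;0 0.023 -0.074 0 0 0'
```

```text
clock: 2.6
tcp_pos: [0.4573, 0.0777, 0.2378]
orientation: [-2.331, -2.102, 0.005]
contact_force: [-4.9, 2.4, -1.1]
grip_width: 0.011
gripper_force: 24.4
```

```bash
python3 drive.py '0 0.0085 -0.013 0 0 0;0 0.018 -0.0255 0 0 0;0 0.028 -0.037 0 0 0;0 0.040 -0.0475 0 0 0;0 0.052 -0.057 0 0 0'
```

```text
clock: 3.1
tcp_pos: [0.5076, 0.0726, 0.2959]
orientation: [-2.329, -2.1, 0.009]
contact_force: [-16.0, 1.3, 16.5]
grip_width: 0.011
gripper_force: 25.8
```

```bash
python3 drive.py '0 0.011 -0.010 0 0 0;0 0.025 -0.018 0 0 0;0 0.039 -0.024 0 0 0;0 0.054 -0.029 0 0 0;0 0.069 -0.032 0 0 0'
```

```text
clock: 3.6
tcp_pos: [0.58, 0.0651, 0.3282]
orientation: [2.334, 2.103, 0.003]
contact_force: [-3.1, 0.8, 3.1]
grip_width: 0.0107
gripper_force: 25.9
```

```bash
python3 drive.py '0 0.015 -0.002 0 0 0;0 0.031 -0.003 0 0 0;0 0.047 -0.002 0 0 0;0 0.062 0 0 0 0;0 0.077 0.003 0 0 0'
```

```text
clock: 4.1
tcp_pos: [0.657, 0.0572, 0.3248]
orientation: [2.333, 2.103, 0.004]
contact_force: [0.3, 1.6, -2.0]
grip_width: 0.0107
gripper_force: 25.7
```

```bash
python3 drive.py '0 0.012 0.0035 0 0 0;0 0.021 0.007 0 0 0;0 0.021 0.007 0 0 0'
python3 - <<'E'
from h import *
im,d=eyes.grab_frame("scene");cv2.imwrite("pics/s3.png",im);np.save("pics/s3.npy",d)
E
```

```text
clock: 4.4
tcp_pos: [0.6789, 0.0549, 0.317]
orientation: [2.332, 2.102, 0.006]
contact_force: [2.4, 1.6, 5.6]
grip_width: 0.0109
gripper_force: 26.6
```

View pics/s3.png

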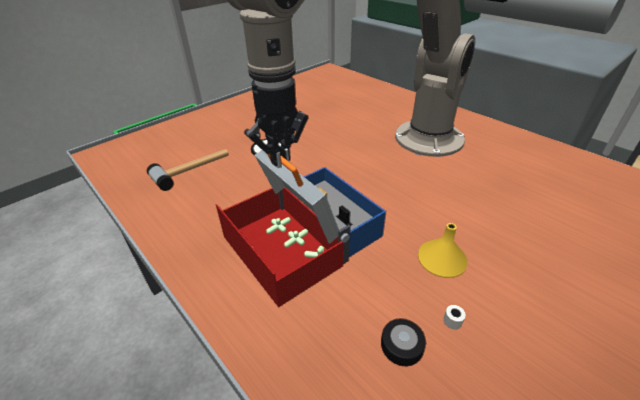

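The three runners are in the trough at (278,225), (296,237) and (315,252). The black insert is visible at (344,214), so the brass one should be in the −y slot. I'll release the handle and lift straight off.

```bash
python3 drive.py '0 0 0 0 0 0;0 0 0 0 0 0;0 0 0 0 0 0' 0.045 25 && python3 drive.py '0 0 -0.02 0 0 0;0 0 -0.05 0 0 0;0 0 -0.08 0 0 0;0 -0.03 -0.08 0 0 0;0 -0.07 -0.08 0 0 0' && python3 drive.py '-0.045 -0.03 0 0 0 0;-0.06 -0.07 0.01 0 0 0;-0.06 -0.10 0.01 0 0 0;-0.06 -0.10 0.01 0 0 0;-0.06 -0.10 0.01 0 0 0'
python3 - <<'E'
from h import *
o=r.get_obs();print(o["tcp_pos"],o["qvel"].round(2).max())
for n in("wrist","scene","side"):
    im,d=eyes.grab_frame(n);cv2.imwrite(f"pics/{n}4.png",im);np.save(f"pics/{n}4.npy",d)
E
```

```text
clock: 4.75
tcp_pos: [0.6763, 0.0542, 0.3155]
orientation: [-2.334, -2.102, 0.002]
contact_force: [-0.3, -0.2, -0.3]
grip_width: 0.0448
gripper_force: 0.0
clock: 5.25
tcp_pos: [0.6074, 0.0614, 0.3963]
orientation: [2.334, 2.101, 0.001]
contact_force: [-0.5, -0.3, -0.6]
grip_width: 0.0451
gripper_force: 0.0
clock: 5.75
tcp_pos: [0.5014, 0.0125, 0.3863]
orientation: [2.333, 2.103, 0.001]
contact_force: [1.1, 0.8, 0.3]
grip_width: 0.0448
gripper_force: 0.0
[0.50139516 0.0125188  0.3863249 ] 0.03
```

View pics/wrist4.png

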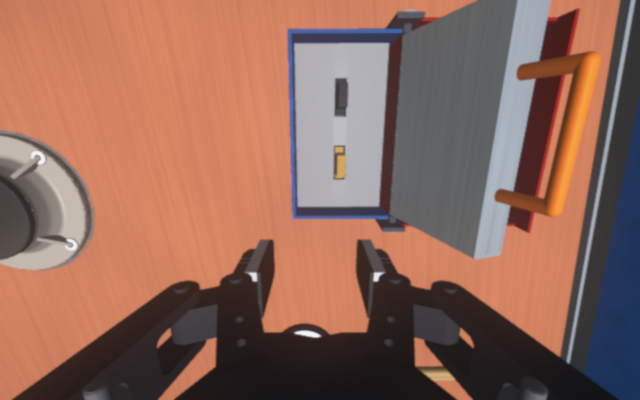

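View pics/scene4.png

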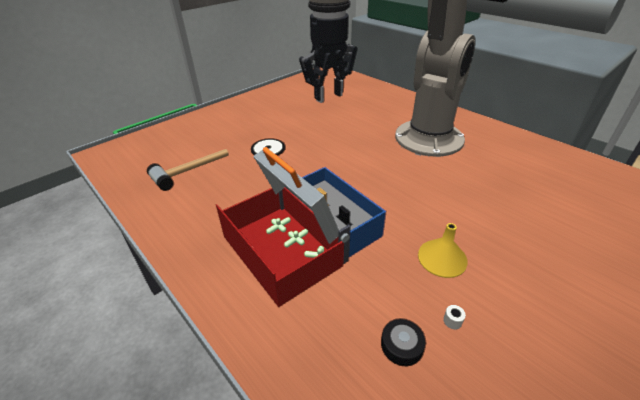

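The bin leans open and the runners are in the trough. In the wrist view brass is at (340,162) and black at (341,97). Next I'll measure the brass tab.

Run:
```python
from h import *
im=cv2.imread("pics/wrist4.png");d=np.load("pics/wrist4.npy");W=cloud("wrist",d)
h=cv2.cvtColor(im,cv2.COLOR_BGR2HSV);H,S,V=[h[...,i].astype(int) for i in range(3)]
m=np.zeros(H.shape,bool);m[130:200,320:360]=1;m&=(S>100)&(H>12)&(H<32)
z=W[...,2];t=m&(z>.068)&(z<.09)
print(m.sum(),t.sum(),np.median(z[t]))
for mm,name in((m,"all"),(t,"top")):
    v,u=np.where(mm);print(name,u.min(),u.max(),v.min(),v.max())
v,u=np.where(t);rr=cv2.minAreaRect(np.c_[u,v].astype(np.float32));print(rr)
P=ray("wrist",[rr[0]],.078);print("top centre",P.round(4),"cloud",np.median(W[t],0).round(4),(np.percentile(W[t],[1,99],axis=0)).round(4).tolist())
# nest blue top rim centre
b=(H>105)&(H<130)&(S>120)&(z>.08)&(z<.092);b[:, 420:]=0
print("blue",b.sum(),cv2.minAreaRect(W[b][:,:2].astype(np.float32)*1000))
# plate dot check in side view
```

```text
275 201 0.0766835046669766
all 335 345 147 177
top 336 345 154 176
((340.5, 165.0), (9.0, 22.0), 0.0)
top centre [[0.5383 0.0217 0.078 ]] cloud [0.5377 0.0213 0.0767] [[0.5314, 0.0064, 0.0688], [0.5439, 0.0352, 0.0786]]
blue 986 ((543.314697265625, 64.72395324707031), (234.07281494140625, 131.53659057617188), 84.1150894165039)
```

```bash
python3 drive.py '0.0125 0.036 0 0 0 0;0.0125 0.036 0.05 0 0 0;0.0125 0.036 0.10 0 0 0;0.0125 0.036 0.15 0 0 0;0.0125 0.036 0.18 0 0 0' 0.036 30 && python3 drive.py '0 0 0.01 0 0 0;0 0 0.01 0 0 0;0 0 0.01 0 0 0'
python3 - <<'E'
from h import *
print(r.get_obs()["tcp_pos"].round(4))
im,d=eyes.grab_frame("wrist");cv2.imwrite("pics/w5.png",im)
E
```

```text
clock: 6.4
tcp_pos: [0.5379, 0.0213, 0.2018]
orientation: [-2.332, -2.102, 0.006]
contact_force: [0.4, -0.4, -0.2]
grip_width: 0.0361
gripper_force: 0.0
clock: 6.7
tcp_pos: [0.5402, 0.0215, 0.1973]
orientation: [2.333, 2.102, 0.003]
contact_force: [0.5, -0.2, 0.1]
grip_width: 0.0362
gripper_force: 0.0
[0.5402 0.0215 0.1973]
```

View pics/w5.png

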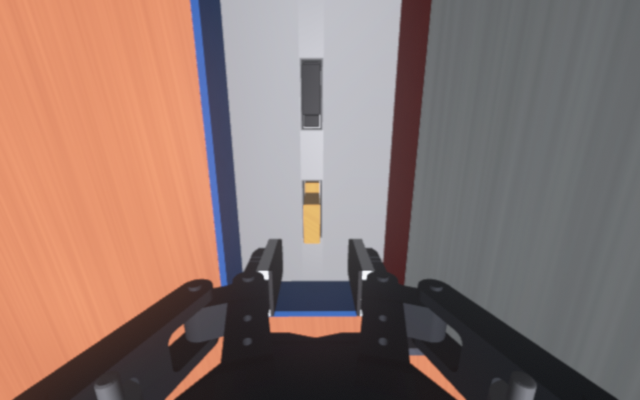

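Brass tab at column 312, finger centre at 315: about 2 mm to the left, agreeing with the measurement. I'll correct by that and descend.

```bash
python3 drive.py '0 -0.002 0.02 0 0 0;0 -0.002 0.04 0 0 0;0 -0.002 0.06 0 0 0;0 -0.002 0.077 0 0 0;0 -0.002 0.077 0 0 0' && python3 drive.py '0 0 0 0 0 0;0 0 0 0 0 0;0 0 0 0 0 0;0 0 0 0 0 0;0 0 0 0 0 0' 0 60
```

```text
clock: 7.25
tcp_pos: [0.5369, 0.0215, 0.1188]
orientation: [-2.334, -2.103, 0.001]
contact_force: [0.3, 0.7, -0.2]
grip_width: 0.0359
gripper_force: 0.0
clock: 7.75
tcp_pos: [0.5381, 0.0216, 0.1208]
orientation: [2.333, 2.102, 0.004]
contact_force: [-0.5, 0.5, 7.6]
grip_width: 0.011
gripper_force: 59.6
```

```bash
python3 drive.py '0 0 -0.01 0 0 0;0 0 -0.02 0 0 0;0 0 -0.03 0 0 0;0 0 -0.045 0 0 0;0 0 -0.06 0 0 0' && python3 drive.py '0 0 -0.03 0 0 0;0 0 -0.06 0 0 0;0 0 -0.09 0 0 0;0 0 -0.09 0 0 0'
python3 - <<'E'
from h import *
im,d=eyes.grab_frame("wrist");cv2.imwrite("pics/w6.png",im)
im,d=eyes.grab_frame("scene");cv2.imwrite("pics/s6.png",im)
E
```

```text
clock: 8.25
tcp_pos: [0.5367, 0.0215, 0.1802]
orientation: [2.334, 2.103, 0.0]
contact_force: [0.9, -0.2, -0.9]
grip_width: 0.0112
gripper_force: 58.5
clock: 8.65
tcp_pos: [0.5389, 0.0216, 0.2739]
orientation: [2.331, 2.099, 0.011]
contact_force: [0.1, 1.2, -1.9]
grip_width: 0.0107
gripper_force: 58.7
```

View pics/w6.png

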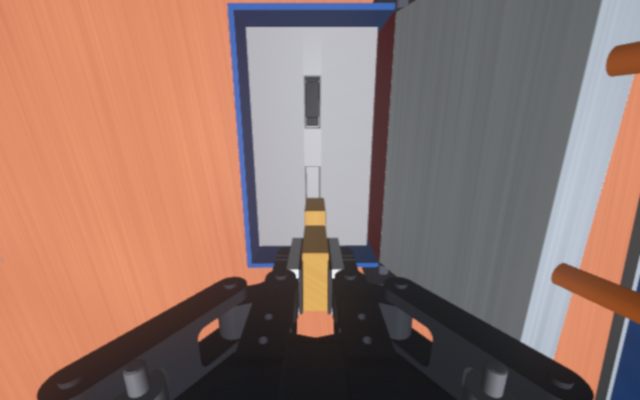

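The brass insert is in the grip at (315,270). The −y slot is empty and the black insert is still in its slot at (312,100). I'll carry the brass one to the plate.

```bash
python3 drive.py '-0.02 -0.003 0 0 0 0;-0.05 -0.007 0 0 0 0;-0.085 -0.013 0 0 0 0;-0.12 -0.018 0 0 0 0;-0.16 -0.024 0 0 0 0' && python3 drive.py '-0.04 -0.006 0 0 0 0;-0.08 -0.012 0.01 0 0 0;-0.12 -0.018 0.02 0 0 0;-0.155 -0.024 0.03 0 0 0;-0.185 -0.028 0.04 0 0 0' && python3 drive.py '-0.02 -0.003 0.015 0 0 0;-0.028 -0.004 0.025 0 0 0;-0.028 -0.004 0.029 0 0 0;-0.028 -0.004 0.029 0 0 0;-0.028 -0.004 0.029 0 0 0'
python3 - <<'E'
from h import *
o=r.get_obs();print(o["tcp_pos"].round(4),o["orientation"].round(3))
for n in("scene","side"):
    im,d=eyes.grab_frame(n);cv2.imwrite(f"pics/{n}7.png",im);np.save(f"pics/{n}7.npy",d)
    W=cloud(n,d);h=cv2.cvtColor(im,cv2.COLOR_BGR2HSV);H,S,V=[h[...,i].astype(int) for i in range(3)]
    m=(H>14)&(H<30)&(S>120)&(d>0)&(abs(W[...,0]-.444)<.06)&(abs(W[...,1]+.344)<.06)&(W[...,2]>.05)
    p=W[m];print(n,m.sum(),np.median(p,0).round(3),np.percentile(p,[2,98],axis=0).round(3).tolist() if len(p) else 0)
E
```

```text
clock: 9.25
tcp_pos: [0.4951, -0.1356, 0.2675]
orientation: [-2.331, -2.103, 0.002]
contact_force: [0.8, -0.5, -2.4]
grip_width: 0.0111
gripper_force: 58.7
clock: 9.75
tcp_pos: [0.4473, -0.3178, 0.2271]
orientation: [-2.334, -2.099, 0.002]
contact_force: [0.3, -0.4, -1.4]
grip_width: 0.0113
gripper_force: 58.7
clock: 10.25
tcp_pos: [0.4433, -0.3422, 0.2001]
orientation: [-2.331, -2.105, -0.001]
contact_force: [0.6, -0.5, -1.4]
grip_width: 0.011
gripper_force: 58.6
[ 0.4433 -0.3422  0.2001] [-2.331e+00 -2.105e+00 -1.000e-03]
scene 110 [ 0.447 -0.329  0.117] [[0.438, -0.36, 0.094], [0.451, -0.318, 0.158]]
side 96 [ 0.441 -0.327  0.116] [[0.437, -0.358, 0.095], [0.451, -0.314, 0.158]]
```

```bash
python3 drive.py '-0.004 0.001 -0.005 0 0 0;-0.004 0.001 -0.005 0 0 0;-0.004 0.001 -0.005 0 0 0;-0.004 0.001 -0.005 0 0 0;-0.004 0.001 -0.005 0 0 0' && python3 drive.py '0 0 0 0 0 0;0 0 0 0 0 0;0 0 0 0 0 0;0 0 0 0 0 0;0 0 0 0 0 0'
python3 - <<'E'
from h import *
for n in("scene","side"):
    im,d=eyes.grab_frame(n);cv2.imwrite(f"pics/{n}8.png",im)
a=cv2.imread("pics/scene8.png")[90:390,130:530];b=cv2.imread("pics/side8.png")[90:390,160:560]
cv2.imwrite("pics/f8.png",np.hstack([a,b]))
o=r.get_obs();print(o["tcp_pos"].round(4),o["qvel"].round(3))
E
```

```text
clock: 10.85
tcp_pos: [0.4429, -0.3477, 0.2049]
orientation: [-2.334, -2.103, -0.0]
contact_force: [-0.1, 0.4, -1.5]
grip_width: 0.0112
gripper_force: 58.6
clock: 11.35
tcp_pos: [0.443, -0.3478, 0.2049]
orientation: [2.334, 2.103, 0.0]
contact_force: [0.5, -0.3, -1.3]
grip_width: 0.0112
gripper_force: 58.6
[ 0.443  -0.3478  0.2049] [-0.     0.    -0.002 -0.001  0.002 -0.001  0.001]
```

View pics/f8.png

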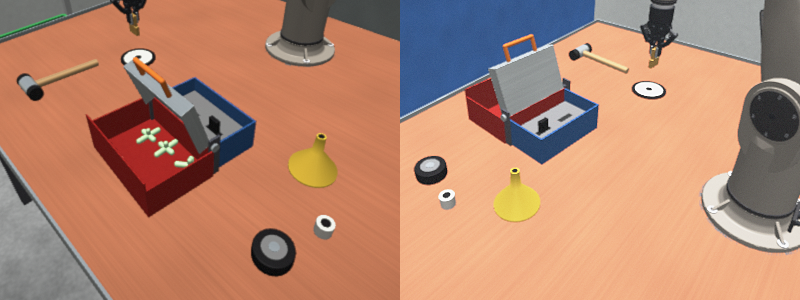

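The brass insert hangs upright over the plate, the bin is open, the black insert is seated, and the bystanders haven't moved. One check of the runners' height before I hand in.

Run:
```python
from h import *
im,d=eyes.grab_frame("scene");W=cloud("scene",d);h=cv2.cvtColor(im,cv2.COLOR_BGR2HSV);H,S,V=[h[...,i].astype(int) for i in range(3)]
m=(H>35)&(H<85)&(S>30)&(V>130)&(d>0)&(W[...,0]>.5);n,l,st,c=cv2.connectedComponentsWithStats(m.astype(np.uint8))
for i in range(1,n):
    if st[i,4]>15:p=W[l==i];print(c[i].round(),st[i,4],np.median(p,0).round(3),p[:,2].min().round(3),p[:,2].max().round(3))
```

```text
[124. 128.] 65 [ 0.587 -1.597 -0.351] -0.527 0.015
[278. 225.] 161 [ 0.661 -0.009  0.017] 0.01 0.035
[296. 237.] 180 [0.658 0.057 0.018] 0.01 0.035
[314. 252.] 77 [0.66  0.124 0.018] 0.01 0.036
```

All three runners lie flat on the trough floor.

```bash
python3 -c "
from bench import r, eyes, hand_in
print(hand_in())"
```

```text
the job is handed in; nothing more can be done
None
```

The job is handed in at about 11.5 s: the bin is tipped open, all three runners are in the trough, the worn insert is still in its slot, and the brass insert is held upright and still about 90 mm above the middle of the gauge plate.

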